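# Latch the split loaf mould shut

### The arm

A 7-joint arm with a two-finger parallel gripper is mounted at the origin on the work surface. World frame = base frame: x ahead of the robot, y to its left, z up, the work surface at z = 0. Lengths are in m, angles in degrees, forces in N, time in s.
With the tool pointing down it reaches from about 0.35 to 0.9 m from the base axis. Payload 7.2 kg.
Tool frame: the origin (TCP) lies midway between the tips of the shut fingers; the grasp point (between the pads) lies 19 mm behind it; y points along the fingers, x is the direction in which the jaws open and shut, and the axes are right-handed (so a half turn about y gives the same grasp; the last joint's range is limited). The gripper opens to 88 mm and grips with 3 to 60 N. Pads are 20 mm wide; open, the fingers measure 115 mm over their backs; the gripper's body (75 mm by 178 mm) begins 61 mm behind the grasp point.
Start: joints at [60.321, 23.554, -0.728, 91.456, 0.321, 64.991, -4.71], TCP at [0.272, -0.563, 0.199] pointing down, gripper open.
Joint ranges: [-169.25, 169.25], [-16.82, 113.86], [-84.01, 82.57], [7.8, 145.47], [-59.2, 239.2], [7.22, 106.19], [-163.78, 163.78]. Speed limits (degrees/s): [136.94, 136.94, 172.46, 172.46, 180, 180, 180].

### API

Orientations are given as a 3x3 rotation matrix whose columns are the frame's x, y, z axes.
In Python, from plant import telemetry, imaging, order gives the robot as it stands.
- The arm moves only by the tool send_rows, never from a script. Its argument "steps" is text: rows parted by semicolons, each of 7 numbers parted by spaces: the opening, from 0 (shut) to 1 (fully open), then the shift along the tool's x, y, z in m, then the turn, a rotation vector about the tool's x, y, z in rad. A call has 1 to 5 rows; each row shifts and turns the commanded pose from where the row before left it, along the tool's axes as they then stand; what a row does not reach is not made up. A row lasts 1/10 s, in which the tool goes at most 50 mm and 8.59 degrees, less where a joint would pass 70% of its speed; a pose out of reach is approached as far as the arm can. A call is refused whole if a number of a shift passes 0.05 or a number of a turn 0.15, either way. A call with a gripper value outside its range is refused whole. The fingers move at their own pace and stop on an object; the grip force is fixed at half the most. Time passes only in rows, so rows that do not move let the fingers close. It gives the time, the measured TCP pose, the force and the opening at its end, in the units of the state.
- telemetry.read_state(): the state, without advancing time (a new reading comes with each control period).
- imaging.get_image(name): name is "side" or "top" or "wrist"; returns a dict with "frame" (400x640x3 uint8, red, green, blue), "depth" (400x640 float32, m along the optical axis (not along the pixel's ray), 0 where there is no reading), "vertical_fov" (degrees; the focal length in pixels is half the picture's height over the tangent of half this angle, whatever the lens; pixels are square), "cx", "cy" (the principal point, pixels), "k1" (the pictures are not rectified: a ray, as slopes to the right and down, at radius r is drawn at 1 + k1 r^2 times it, then the intrinsics apply), "cam_to_world" (4x4, takes a point from camera to world coordinates); the wrist camera has in their place "mount" (4x4, takes a point from camera to tool coordinates, whose origin is the TCP and whose axes are the tool frame's). Camera axes: x right, y down, z forward; pixel columns grow to the right and rows downward; lengths in m; the calibration is good to about 2 mm. A picture is of the moment at which its call begins: read the wrist's pose just before it.
- order.finish_job(): hands the job in, once; it reports no verdict.
The state is a dict: "time": time; "qpos": joint angles; "joint_velocities": joint speeds; "joint_efforts": joint torques, N m; "position": TCP position; "eef_rot": TCP orientation; "wrist_force": force on the tool from outside, world axes, zero at the start; "torque": the same for the moment, N m; "width": finger opening in m.
Only numpy, scipy, OpenCV 4.12 (cv2) and the standard library are available. Lean on these libraries where they do the work, as an engineer would, in place of code of your own. Each camera call takes 0.05 s, during which the arm holds its last target. There are 200 camera calls.

### The job

Close the split loaf mould on the bench with its latch, which draws the halves in to the length set by the keeper's screw: hook the wire loop behind the keeper on the sliding half and draw it back snug under the keeper's lip, gently, without hauling the half in with the loop. Then push the red lever over past its dead centre until it lies down and holds the halves together by itself, without pressing it hard onto its rubber rest, and leave everything else on the bench where it is.

Things in the scene. Friction and masses are not known exactly. Their poses are not given: they have to be found in the camera images.
- mould: Adjustable split loaf mould fixed to the table: steel base plate 360 x 200 x 12 with two aluminium halves, each 150 long, 180 wide, tops (the deck) 72 above the table. Origin on the table under the seam, on the latch's centreline, z up. Its x runs along the latch, from the fixed half (-x, latch) to the sliding half (+x, keeper). Deck free within 35 of y = 0; an open pocket lies at y = 25 to 78.
- half (a joint): Gap between the halves, m, filled by an orange bellows seal: starts at 0.020, pushed apart by a spring (8 N, plus 1.5 N per mm drawn in). Latched, it rests at 0.001 to 0.017: the keeper's screw sets the loaf's length.
- keeper_mark (a point): Point on the deck of the sliding half, on the centreline, moving with the half: straight below where the seated loop bar's centre lies if the keeper is at mid setting; mould x = 49.5 at the start. The brass keeper's screw is set anywhere from 8 to -x to 8 to +x of it, not measured: find it by feel.
- keeper_top (a point): Middle of the lip's top, for a keeper at mid setting (same unmeasured 8 either way). The keeper is a hook 18 wide, open to the mould's +x. From the seated bar's centre: post face 2.5 to -x, post 6 thick, lip over the bar reaching 1.5 to +x. Heights over the deck: lip underside 24.8, lip top 28.8, foot 4; the bar seats up to 22.3 high.
- pivot (a point): Centre of the lever's hinge pin (axis along the mould's y), at mould x = -45, 30 above the deck.
- lever (a joint): Latch lever angle, rad: 0 = shut, flat, pointing to the mould's -x, on its rubber rest; pi/2 = upright; up to 2.4 = leaning to the keeper. Steel, 14 wide, 6 thick. Hooked, it takes up to about 7 N at the pad, fading near 0.3 (dead centre); below about 0.25 it snaps shut by itself. Stays where left (0.03 N m).
- lever_pad (a point): Middle of the face of the lever's red pad, 62 from the pivot. The pad is 22 wide, 32 long (46 to 78 from the pivot), its face 5 off the lever's midplane; the face looks up when the lever is shut and to the keeper when it is upright.
- loop: Rectangular loop of 5 mm dark steel wire, 37 wide over its arms, 105 from hinge to bar (centres). Origin at its hinge on the lever, x to the bar. The hinge is 22 from the pivot: with the lever shut 21.5 to the mould's -x and 4.6 below it. Stiff hinge (0.02 N m): it stays at the slope where put and turns with the lever unless stopped.
- loop_bar (a point): Middle of the loop's free cross bar, which goes under the keeper's lip. It starts raised, the loop sloping up towards the keeper side by 23 to 57 degrees; the loop can be pinched across both arms from above. Moving the bar drags the raised lever along.
- bumper: Rubber rest under the shut lever, 14 x 14, 27 high, on the deck, 45 from the pivot.
- scale: Bystander: white kitchen scale, 230 x 150 x 30, origin under its body.
- rolling_pin: Bystander: plain wooden rolling pin, 35 dia x 300, lies along its own y, origin under its middle.
- bowl: Bystander: steel bowl, 170 dia x 70.
- cutter: Bystander: steel ring cutter, 48 dia x 22, standing on the fixed half of the mould beside the lever.
- scraper: Bystander: dough scraper, 130 x 120, steel blade with a wooden grip.
- beaker: Bystander: clear plastic beaker, 80 dia x 100.
- jar: Bystander: glass jar with a red cap, 66 dia x 100.
- timer: Bystander: yellow kitchen timer, 64 dia x 42.

How it is judged:
By the outcome, as a careful person would: the job done as asked, in the order asked, and still so for the second after the job is handed in, with the robot touching nothing.
It also fails if it takes over 58 s, if anything falls off the work surface, if the arm or the gripper's body presses on something with over 40 N, if the wrist force passes 120 N, or if a joint passes its speed limit or range.

## Working session

There is one attempt and no reset: what is moved stays moved. The work goes in short steps, Python scripts to look and compute and a tool call to move; the robot and the scene stay as the last step left them, time stands still between calls to the robot, and variables do not carry over. Pictures are saved under pics/ and viewed, about 8 in all and at most 12, crops included, and the job is handed in when it is done.

Besides the shell and the picture viewer there is one more tool, called after "Emit:" as name(argument=value, ...), one argument or row to a line, values as JSON. send_rows: Moves the arm, as the interface text tells. Its arguments: {"type":"object","properties":{"steps":{"type":"string"}},"required":["steps"]}

```bash
ls; mkdir -p pics; cat > h.py <<'E'
import numpy as np, cv2
from plant import telemetry, imaging, order
def grab(name):
    s=telemetry.read_state(); d=imaging.get_image(name)
    f=200/np.tan(np.radians(d["vertical_fov"])/2)
    if name=="wrist":
        T=np.eye(4);T[:3,:3]=np.array(s["eef_rot"]).reshape(3,3);T[:3,3]=s["position"];T=T@np.array(d["mount"])
    else: T=np.array(d["cam_to_world"])
    return dict(img=d["frame"],dep=d["depth"],f=f,cx=d["cx"],cy=d["cy"],k1=d["k1"],T=T,s=s)
def rays(c,uv):
    K=np.array([[c["f"],0,c["cx"]],[0,c["f"],c["cy"]],[0,0,1.]])
    p=cv2.undistortPoints(np.array(uv,float).reshape(-1,1,2),K,np.array([c["k1"],0,0,0.]) ).reshape(-1,2)
    return np.c_[p,np.ones(len(p))]
def onplane(c,uv,z):
    r=rays(c,uv)@c["T"][:3,:3].T; o=c["T"][:3,3]
    return o+r*((z-o[2])/r[:,2])[:,None]
def bydepth(c,uv):
    uv=np.array(uv,float).reshape(-1,2);i=np.round(uv).astype(int)
    d=c["dep"][i[:,1],i[:,0]]
    return (rays(c,uv)*d[:,None])@c["T"][:3,:3].T+c["T"][:3,3]
def proj(c,P):
    P=np.array(P,float).reshape(-1,3);q=(P-c["T"][:3,3])@c["T"][:3,:3]
    q=q[:,:2]/q[:,2:];r2=(q**2).sum(1,keepdims=True);q=q*(1+c["k1"]*r2)
    return q*c["f"]+[c["cx"],c["cy"]]
def save(c,n,crop=None,s=1):
    im=c["img"][:,:,::-1]
    if crop: x0,y0,x1,y1=crop;im=im[y0:y1,x0:x1]
    cv2.imwrite("pics/"+n,cv2.resize(im,None,fx=s,fy=s,interpolation=cv2.INTER_CUBIC))
E
python3 - <<'E'
from h import *
import pickle
s=telemetry.read_state();print({k:np.round(v,3).tolist() for k,v in s.items()})
cs={n:grab(n) for n in("side","top")}
for n,c in cs.items(): print(n,np.round(c["T"],3).tolist(),c["f"],c["k1"])
pickle.dump(cs,open("c0.pkl","wb"))
a=np.hstack
save(cs["top"],"top0.png",s=1.25);save(cs["side"],"side0.png",s=1.25)
E
```

```text
pics
{'time': 0.0, 'qpos': [60.322, 23.601, -0.729, 91.503, 0.32, 64.991, -4.708], 'joint_velocities': [0.105, 0.043, -0.107, 0.122, 0.011, 0.097, -0.016], 'joint_efforts': [0.0, -58.795, 0.642, -29.108, -0.054, 0.018, 0.0], 'position': [0.271, -0.562, 0.198], 'eef_rot': [[0.435, -0.001, 0.901], [-0.901, 0.001, 0.435], [-0.002, -1.0, -0.0]], 'wrist_force': [-0.209, -0.492, 0.549], 'torque': [-0.044, -0.032, -0.005], 'width': 0.088}
side [[0.978, -0.106, 0.178, 0.233], [-0.207, -0.545, 0.812, -1.427], [0.01, -0.831, -0.555, 1.059], [0.0, 0.0, 0.0, 1.0]] 515.716048715391 0.023014768084056697
top [[-0.02, -0.973, 0.228, 0.34], [-1.0, 0.018, -0.01, -0.008], [0.005, -0.228, -0.974, 1.068], [0.0, 0.0, 0.0, 1.0]] 376.0867999821568 -0.06351452745225407
```

View pics/top0.png

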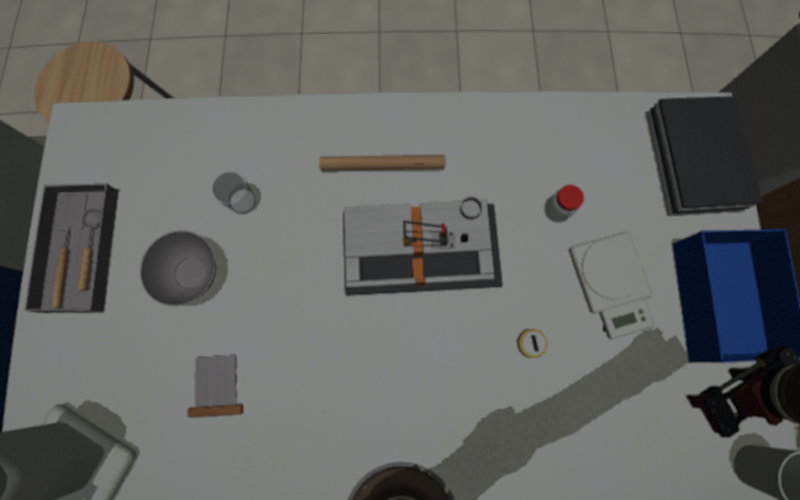

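View pics/side0.png

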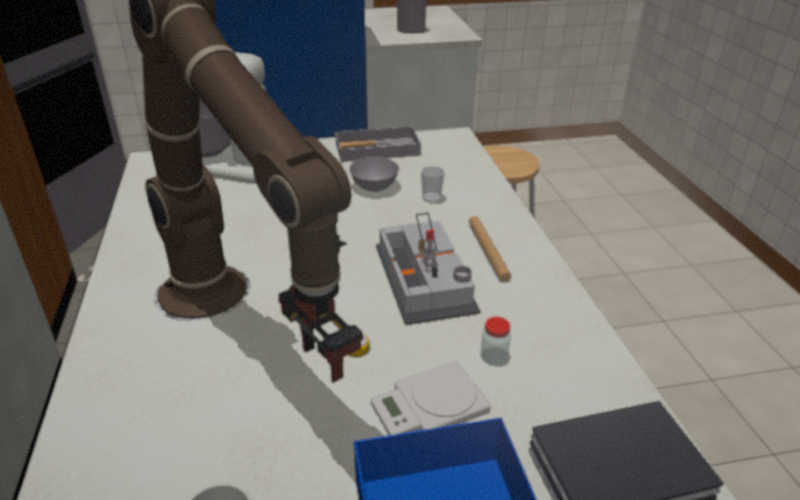

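The top view shows the mould at about (345–500, 200–290) with mould +x pointing left in the picture, which is world +y. The red lever is raised at (443, 230), the cutter is at (470, 208), and the pocket is on the robot's side. Next I'll measure the mould pose and the latch from depth.

```bash
python3 - <<'E'
from h import *
import pickle
cs=pickle.load(open("c0.pkl","rb"));c=cs["top"]
vv,uu=np.mgrid[150:245,260:415];uv=np.c_[uu.ravel(),vv.ravel()]
P=bydepth(c,uv);P=P[c["dep"][uv[:,1],uv[:,0]]>0]
uvk=uv[c["dep"][uv[:,1],uv[:,0]]>0]
for lo,hi in((.06,.085),(.005,.02)):
    m=(P[:,2]>lo)&(P[:,2]<hi);Q=P[m]
    r=cv2.minAreaRect((Q[:,:2]*1000).astype(np.float32));print(lo,m.sum(),r,np.median(Q[:,2]))
m=P[:,2]>.088;print(np.round(np.c_[uvk[m],P[m]],3)[::4].tolist())
w=grab("wrist");print(np.round(w["T"],3).tolist(),w["f"]);s=w["s"];print(np.linalg.inv(np.block([[np.array(s["eef_rot"]),np.array(s["position"])[:,None]],[np.zeros((1,3)),1]]))@w["T"])
E
```

```text
0.06 5315 ((587.2083129882812, -46.01185607910156), (182.1517791748047, 320.7311096191406), 2.1481575965881348) 0.07133449227067268
0.005 1880 ((599.0230102539062, -54.832489013671875), (444.64910888671875, 270.9483337402344), 86.01233673095703) 0.011657462018164089
[[374.0, 157.0, 0.68, -0.157, 0.095], [378.0, 157.0, 0.681, -0.169, 0.092], [373.0, 158.0, 0.678, -0.155, 0.093], [380.0, 158.0, 0.679, -0.175, 0.088], [382.0, 159.0, 0.675, -0.18, 0.093], [384.0, 160.0, 0.673, -0.185, 0.091], [369.0, 162.0, 0.667, -0.144, 0.092], [384.0, 163.0, 0.664, -0.185, 0.09], [385.0, 164.0, 0.659, -0.186, 0.095], [385.0, 166.0, 0.654, -0.186, 0.095], [370.0, 168.0, 0.648, -0.145, 0.096], [384.0, 169.0, 0.646, -0.184, 0.092], [371.0, 171.0, 0.642, -0.148, 0.09], [382.0, 171.0, 0.64, -0.178, 0.093], [376.0, 172.0, 0.637, -0.16, 0.097], [380.0, 172.0, 0.638, -0.172, 0.093], [377.0, 173.0, 0.636, -0.164, 0.091], [323.0, 176.0, 0.602, -0.016, 0.185], [322.0, 177.0, 0.599, -0.014, 0.185], [326.0, 177.0, 0.601, -0.024, 0.177], [330.0, 177.0, 0.603, -0.034, 0.172], [322.0, 178.0, 0.598, -0.014, 0.182], [3
[... 2195 characters left out ...]
 192.0, 0.574, -0.098, 0.13], [370.0, 192.0, 0.583, -0.142, 0.09], [325.0, 193.0, 0.58, -0.021, 0.099], [353.0, 193.0, 0.572, -0.093, 0.128], [357.0, 193.0, 0.572, -0.104, 0.124], [324.0, 194.0, 0.578, -0.019, 0.099], [354.0, 194.0, 0.577, -0.099, 0.096], [324.0, 195.0, 0.576, -0.019, 0.093]]
[[0.436, -0.856, -0.277, 0.348], [-0.9, -0.416, -0.133, -0.526], [-0.002, 0.307, -0.952, 0.384], [0.0, 0.0, 0.0, 1.0]] 288.98463328489197
[[ 9.99998251e-01  1.85555941e-03  2.32411800e-04  6.81481103e-04]
 [ 3.48481215e-04 -3.07006410e-01  9.51707383e-01 -1.85555281e-01]
 [ 1.83730150e-03 -9.51705638e-01 -3.07006520e-01  8.47307706e-02]
 [ 0.00000000e+00  0.00000000e+00  0.00000000e+00  1.00000000e+00]]
```

Emit:
send_rows(
  steps="1 -0.015 -0.03 0.02 0 0 0;1 -0.024 -0.02 0.035 0 0 0;1 -0.024 -0.02 0.035 0 0 0;1 -0.024 -0.02 0.035 0 0 0;1 -0.024 -0.01 0.035 0 0 0",
)

```text
time: 0.65
position: [0.3685, -0.3921, 0.3005]
eef_rot: [[0.435, 0.001, 0.901], [-0.901, -0.001, 0.435], [0.002, -1.0, 0.001]]
wrist_force: [-0.4, 0.5, -0.3]
width: 0.0878
```

Emit:
send_rows(
  steps="1 -0.024 0 0.035 0 0 0;1 -0.024 0 0.035 0 0 0;1 -0.024 0 0.035 0 0 0;1 -0.024 0 0.035 0 0 0;1 -0.024 0 0.035 0 0 0",
)

```text
time: 1.15
position: [0.4734, -0.2076, 0.2988]
eef_rot: [[0.435, -0.0, 0.901], [-0.901, -0.0, 0.435], [0.0, -1.0, -0.0]]
wrist_force: [-0.2, -1.0, 0.7]
width: 0.0879
```

Emit:
send_rows(
  steps="1 -0.024 0 0.035 0 0 0;1 -0.024 0 0.035 0 0 0;1 -0.024 0 0.035 0 0 0;1 -0.024 0 0.035 0 0 0;1 -0.02 0 0.025 0 0 0",
)

```text
time: 1.65
position: [0.5719, -0.0302, 0.2985]
eef_rot: [[0.436, -0.0, 0.9], [-0.9, 0.001, 0.436], [-0.001, -1.0, 0.0]]
wrist_force: [0.1, -0.3, -0.5]
width: 0.0878
```

Emit:
send_rows(
  steps="1 0 0 0 0 -0.14 0;1 0 0 0 0 -0.145 0;1 0 0 0 0 -0.145 0;1 0 0 0 0 -0.145 0;1 0 0 0 0 -0.145 0",
)

```text
time: 2.15
position: [0.5709, -0.033, 0.2985]
eef_rot: [[0.923, -0.001, 0.385], [-0.385, -0.0, 0.923], [-0.001, -1.0, -0.0]]
wrist_force: [-0.4, -0.0, 0.2]
width: 0.0878
```

Emit:
send_rows(
  steps="1 0 0 0 0 -0.145 0;1 0 0 0 0 -0.145 0;1 0 0 0 0 -0.145 0;1 0 0 0 0 0 0",
)

```text
time: 2.55
position: [0.5709, -0.0331, 0.2985]
eef_rot: [[0.999, -0.001, -0.036], [0.036, 0.0, 0.999], [-0.001, -1.0, 0.0]]
wrist_force: [0.2, -0.5, -0.3]
width: 0.0877
```

```bash
cat >> h.py <<'E'
a=np.radians(92.15);MX=np.array([np.cos(a),np.sin(a),0]);MY=np.array([-np.sin(a),np.cos(a),0])
O=np.array([.5876,-.0560,0.])
def mould(P): d=np.array(P).reshape(-1,3)-O; return np.c_[d@MX,d@MY,d[:,2]-.072]*1000
def world(m): m=np.array(m,float).reshape(-1,3)/1000; return O+m[:,:1]*MX+m[:,1:2]*MY+np.array([0,0,1])*(m[:,2:]+.072)
E
python3 - <<'E'
from h import *
import pickle
c=grab("wrist");pickle.dump(c,open("w1.pkl","wb"));save(c,"w1.png",s=1.25)
vv,uu=np.mgrid[0:400:1,0:640:1];uv=np.c_[uu.ravel(),vv.ravel()]
M=mould(bydepth(c,uv)); ok=(c["dep"].ravel()>0)
h=cv2.cvtColor(c["img"],cv2.COLOR_RGB2HSV).reshape(-1,3)
i=ok&(abs(M[:,2])<4)&(M[:,0]>-160)&(M[:,0]<180)&(abs(M[:,1])<100)
print("deck x/y",np.percentile(M[i,0],[.5,99.5]),np.percentile(M[i,1],[.5,99.5]),np.median(M[i,2]))
for n,j in(("brass/over deck 24-33",(M[:,2]>24)&(M[:,2]<33)&(M[:,0]>25)&(M[:,0]<75)&(abs(M[:,1])<15)),("loop/high",(M[:,2]>36)&(M[:,2]<130)&(abs(M[:,1])<25)&(M[:,0]>-60)&(M[:,0]<80))):
    j&=ok;print(n,j.sum(),uv[j].min(0),uv[j].max(0));
    for t in range(-60,80,6):
        k=j&(M[:,0]>=t)&(M[:,0]<t+6)
        if k.sum(): print(t,k.sum(),np.round(np.percentile(M[k],[5,50,95],axis=0)).tolist())
E
```

```text
deck x/y [-151.06169261  166.63031612] [-87.99679092  89.86120665] -0.41190968868422273
brass/over deck 24-33 93 [323 162] [336 168]
30 43 [[32.0, -7.0, 27.0], [33.0, 1.0, 28.0], [36.0, 9.0, 29.0]]
36 50 [[36.0, -7.0, 27.0], [39.0, 1.0, 28.0], [40.0, 9.0, 29.0]]
loop/high 899 [316 176] [349 243]
-54 21 [[-50.0, -16.0, 52.0], [-50.0, 13.0, 54.0], [-48.0, 18.0, 55.0]]
-48 69 [[-48.0, -15.0, 38.0], [-43.0, 2.0, 53.0], [-42.0, 18.0, 59.0]]
-42 225 [[-42.0, -9.0, 57.0], [-38.0, 1.0, 88.0], [-36.0, 15.0, 107.0]]
-36 100 [[-36.0, -15.0, 64.0], [-35.0, 1.0, 99.0], [-32.0, 18.0, 106.0]]
-30 27 [[-29.0, -16.0, 67.0], [-27.0, 15.0, 69.0], [-25.0, 19.0, 71.0]]
-24 24 [[-23.0, -17.0, 71.0], [-21.0, 1.0, 73.0], [-19.0, 19.0, 74.0]]
-18 30 [[-18.0, -17.0, 75.0], [-15.0, 1.0, 77.0], [-13.0, 19.0, 79.0]]
-12 30 [[-11.0, -17.0, 79.0], [-9.0, -13.0, 81.0], [-6.0, 19.0, 83.0]]
-6 28 [[-6.0, -17.0, 83.0], [-3.0, 1.0, 84.0], [-1.0, 19.0, 87.0]]
0 33 [[0.0, -16.0, 86.0], [3.0, -13.0, 89.0], [5.0, 19.0, 91.0]]
6 34 [[7.0, -17.0, 90.0], [9.0, 1.0, 93.0], [12.0, 19.0, 95.0]]
12 30 [[13.0, -16.0, 95.0], [16.0, 1.0, 97.0], [17.0, 19.0, 99.0]]
18 36 [[18.0, -17.0, 98.0], [21.0, -13.0, 101.0], [23.0, 19.0, 104.0]]
24 38 [[24.0, -16.0, 103.0], [27.0, -13.0, 105.0], [30.0, 19.0, 107.0]]
30 39 [[30.0, -17.0, 107.0], [33.0, -13.0, 109.0], [35.0, 19.0, 111.0]]
36 135 [[36.0, -15.0, 110.0], [38.0, 2.0, 112.0], [40.0, 18.0, 113.0]]
```

View pics/w1.png

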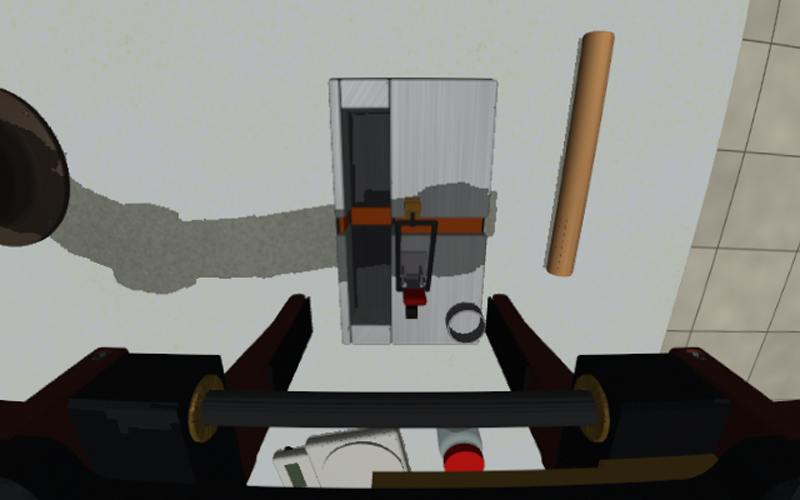

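The wrist view shows the loop bar at about (416, 222), just on the lever side of the brass keeper at (412, 205). The pad is at (414, 297) and the cutter at (465, 322). The keeper is set well towards −x, with the seat near mould x ≈ 40–42. I'll go down and pinch the loop at the bar.

Emit:
send_rows(
  steps="1 0.015 0.03 0.0155 0 0 0;1 0 0.04 0 0 0 0;1 0 0.04 0 0 0 0;1 0 0.02 0 0 0 0;1 0 0 0 0 0 0",
)

```text
time: 3.1
position: [0.5834, -0.0172, 0.1656]
eef_rot: [[1.0, -0.006, -0.03], [0.03, 0.0, 1.0], [-0.006, -1.0, 0.0]]
wrist_force: [0.1, -0.1, 0.2]
width: 0.0879
```

```bash
python3 - <<'E'
from h import *
s=telemetry.read_state();print(mould(s["position"]),s["qpos"],s["wrist_force"])
c=grab("wrist");save(c,"w2.png",crop=(200,120,520,360),s=2.5)
t=grab("top");save(t,"t2.png",crop=(240,120,440,260),s=4)
E
```

```text
[[38.88178103  2.70472205 93.63371479]] [ 19.93597466  24.67429211 -30.72799677  97.74904912  13.95055252
  61.76299069 -13.48013928] [ 0.10143697 -0.14636761  0.15547577]
```

View pics/w2.png

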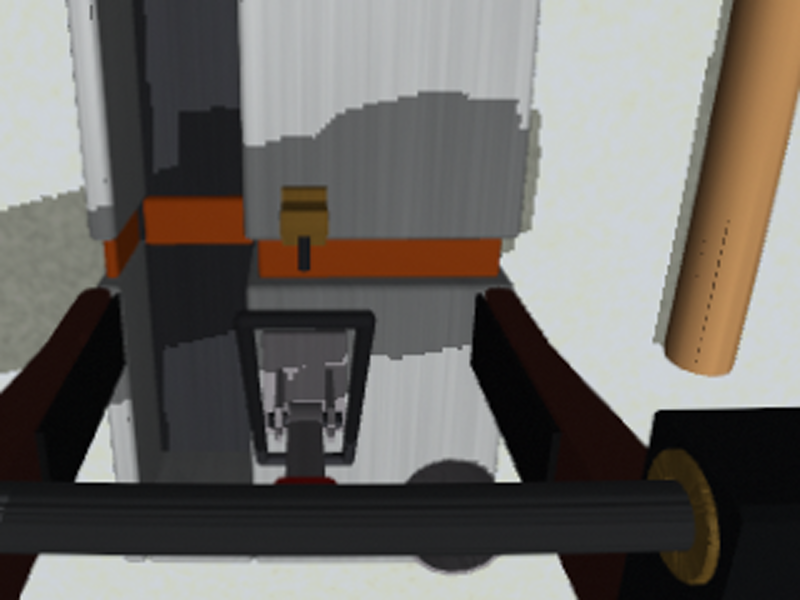

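The bar lies between the open fingers, centred near col 307 against a finger midpoint of about 298. Now I'll close.

Emit:
send_rows(
  steps="0.38 0.0015 0 0 0 0 0;0.38 0 0 0 0 0 0;0.38 0 0 0 0 0 0;0.38 0 0 0 0 0 0;0.38 0 0 0 0 0 0",
)

```text
time: 3.7
position: [0.5872, -0.017, 0.1692]
eef_rot: [[0.999, 0.0, -0.034], [0.034, -0.0, 0.999], [0.0, -1.0, -0.0]]
wrist_force: [0.5, 0.1, -0.4]
width: 0.0513
```

Emit:
send_rows(
  steps="0.38 0 0 0 0 0 0;0.38 0 0 0 0 0 0;0.38 0 0 0 0 0 0",
)

```text
time: 4.0
position: [0.587, -0.0169, 0.1688]
eef_rot: [[0.999, -0.0, -0.034], [0.034, 0.0, 0.999], [-0.0, -1.0, 0.0]]
wrist_force: [0.3, -0.3, 0.5]
width: 0.0335
```

Width 33.5 mm is less than the loop's 37 mm, so the pinch may have missed. I'll look.

```bash
python3 - <<'E'
from h import *
s=telemetry.read_state();print(mould(s["position"]),s["wrist_force"],s["width"])
c=grab("wrist");save(c,"w3.png",crop=(200,120,520,360),s=2)
t=grab("side");save(t,"s3.png",crop=(280,140,420,260),s=4)
a=cv2.imread("pics/w3.png");b=cv2.imread("pics/s3.png");b=cv2.resize(b,(560,480));
cv2.imwrite("pics/m3.png",cv2.resize(np.hstack([a,b]),None,fx=.66,fy=.66,interpolation=cv2.INTER_AREA))
E
```

```text
[[39.07148591 -0.9096894  96.80445745]] [ 0.27158831 -0.32794482  0.49753211] 0.03348515864913823
```

View pics/m3.png

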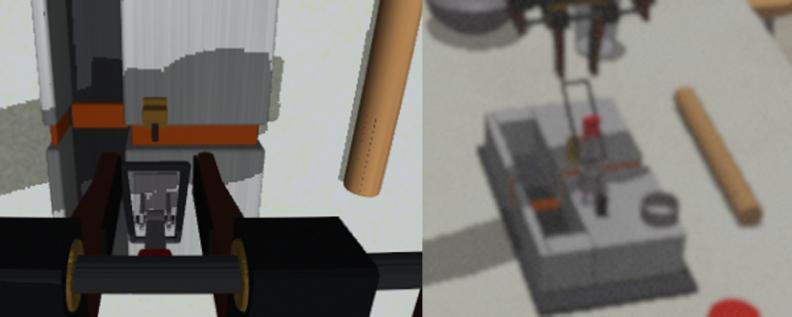

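```bash
python3 - <<'E'
from h import *
c=grab("wrist");print(telemetry.read_state()["time"],c["s"]["width"])
p=c["s"]["position"];R=np.array(c["s"]["eef_rot"])
toc=lambda q:(np.array(q)-[200,120])*2*.66
for n,d in(("tipL",[-.0167,0,0]),("tipR",[.0167,0,0]),("graspL",[-.0167,-.019,0]),("graspR",[.0167,-.019,0])): print(n,toc(proj(c,p+R@d)))
print("bar ends",toc(proj(c,world([[39,19,110],[39,-18,110]]))))
g=c["img"].astype(int)
# depth of bar & finger rows
M=mould(bydepth(c,np.array([[u,v] for v in range(225,260,3) for u in (318,)])))
print(np.round(M).tolist())
for v in (236,240,244,248,252,256,262):
    print(v,[np.round(mould(bydepth(c,[[u,v]]))[0]).astype(int).tolist() for u in (280,284,288,292,296,300,304,336,340,344,348,352,356,360)])
E
```

```text
4.15 0.033218536157685746
tipL [[124.78990957 151.72075337]]
tipR [[187.66933651 151.84611541]]
graspL [[121.65291909 167.99917785]]
graspR [[190.65438029 168.13755151]]
bar ends [[116.20711571 162.96218812]
 [190.42167934 162.88822881]]
[[12.0, -0.0, 13.0], [-1.0, -0.0, -10.0], [-3.0, -0.0, -7.0], [-4.0, -0.0, -1.0], [-8.0, -0.0, -2.0], [-11.0, -0.0, -0.0], [39.0, -1.0, 110.0], [38.0, -1.0, 112.0], [35.0, -1.0, 111.0], [-23.0, -0.0, 3.0], [-27.0, -0.0, 3.0], [-30.0, -0.0, 4.0]]
236 [[50, 22, 122], [50, 20, 123], [50, 17, 123], [-30, 33, -52], [-6, 23, -1], [-6, 19, -1], [-7, 15, -1], [-6, -20, -1], [-6, -24, 0], [-7, -28, -2], [-7, -33, -2], [50, -21, 122], [50, -24, 123], [50, -26, 123]]
240 [[50, 21, 128], [50, 19, 127], [49, 17, 126], [-34, 33, -49], [-10, 23, 1], [-10, 19, 1], [-11, 15, 0], [-11, -20, -1], [-11, -24, 0], [-11, -28, -1], [48, -19, 123], [50, -21, 128], [50, -23, 127], [50, -26, 127]]
244 [[50, 21, 133], [49, 19, 132], [48, 17, 130], [39, 16, 111], [39, 14, 112], [39, 11, 110], [40, 8, 112], [38, -13, 110], [39, -15, 112], [-16, -28, 0], [48, -18, 130], [50, -20, 
[... 216 characters left out ...]
20, 138], [50, -22, 139], [50, -24, 138]]
252 [[50, 20, 144], [50, 18, 142], [49, 16, 140], [32, 17, 108], [30, 14, 105], [-25, 19, 0], [-23, 15, 3], [31, -13, 106], [32, -15, 109], [-25, -29, 0], [46, -18, 135], [50, -19, 142], [50, -21, 143], [50, -23, 143]]
256 [[50, 19, 147], [48, 18, 143], [47, 16, 141], [27, 17, 106], [27, 15, 104], [-31, 20, -2], [-28, 15, 4], [27, -13, 104], [28, -16, 106], [-30, -29, -1], [44, -18, 136], [48, -19, 144], [50, -21, 148], [50, -23, 147]]
262 [[51, 18, 155], [48, 17, 150], [43, 16, 141], [31, 16, 121], [20, 15, 100], [-37, 20, 1], [-35, 15, 4], [19, -13, 100], [20, -16, 101], [-37, -29, 0], [41, -18, 137], [48, -18, 151], [50, -20, 154], [50, -22, 154]]
```

```bash
python3 - <<'E'
from h import *
c=grab("wrist")
vv,uu=np.mgrid[200:300,230:420];uv=np.c_[uu.ravel(),vv.ravel()]
M=mould(bydepth(c,uv)).reshape(100,190,3)
for v in range(226,300,6):
    print(v,[np.round(M[v-200,u-230]).astype(int).tolist() for u in (272,278,284,288,350,356,362)])
s=c["s"];print(s["width"],mould(s["position"]))
j=(M[...,2]>115)&(M[...,2]<165)
for lo in range(115,165,5):
    k=j&(M[...,2]>=lo)&(M[...,2]<lo+5)&(abs(M[...,1])<40)
    if k.sum(): print(lo,k.sum(),np.round(np.percentile(M[k][:,0],[2,98])),np.round(sorted(M[k][:,1])[::max(1,k.sum()//8)]))
E
```

```text
226 [[-15, 57, -50], [-16, 50, -51], [-15, 42, -50], [-16, 37, -51], [1, -35, -10], [1, -42, -10], [2, -48, -9]]
232 [[-24, 58, -51], [-23, 50, -50], [-24, 43, -51], [-24, 38, -52], [-3, -35, -4], [-3, -41, -4], [-3, -48, -3]]
238 [[-32, 58, -51], [50, 23, 125], [50, 19, 125], [49, 17, 124], [50, -20, 126], [50, -23, 125], [-9, -48, -1]]
244 [[-40, 58, -50], [50, 22, 133], [50, 19, 133], [48, 17, 130], [49, -19, 130], [50, -22, 133], [50, -26, 133]]
250 [[50, 24, 142], [50, 21, 141], [50, 18, 140], [48, 16, 138], [49, -19, 138], [50, -22, 140], [50, -25, 140]]
256 [[50, 23, 148], [50, 20, 148], [48, 17, 144], [46, 16, 141], [48, -18, 144], [50, -21, 147], [50, -24, 147]]
262 [[49, 22, 152], [50, 19, 154], [48, 17, 150], [43, 16, 142], [46, -18, 147], [50, -20, 153], [49, -23, 153]]
268 [[50, 22, 159], [49, 19, 158], [49, 16, 157], [40, 16, 142], [43, -18, 148], [49, -19, 159], [50, -22, 159]]
274 [[50, 21, 165], [50, 18, 164], [47, 16, 160], [37, 16, 144], [39, -18, 148], [48, -19, 162], [50, -22, 164]]
280 [[50, 20, 170], [49, 17, 169], [45, 16, 161], [34, 16, 146], [37, -18, 150], 
[... 367 characters left out ...]
 181]]
0.033640513631165346 [[39.04535614 -0.94377185 96.8122199 ]]
115 6 [31. 49.] [-25. -19.  16.  16.  17.  22.]
120 133 [29. 50.] [-27. -23. -20. -18.  16.  16.  17.  20.  23.]
125 169 [29. 50.] [-27. -23. -20. -18. -18.  16.  19.  21.  25.]
130 172 [31. 50.] [-27. -23. -20. -18. -18.  16.  17.  20.  24.]
135 202 [30. 50.] [-27. -24. -20. -18. -18.  16.  17.  21.  24.]
140 230 [31. 50.] [-27. -23. -20. -18.  16.  16.  18.  21.  24.]
145 241 [30. 50.] [-27. -24. -20. -18. -18.  16.  18.  21.  25.]
150 271 [30. 50.] [-28. -24. -20. -18. -18.  16.  18.  21.  24.]
155 316 [31. 50.] [-29. -25. -21. -18.  15.  16.  18.  22.  26.]
160 338 [36. 50.] [-29. -26. -22. -19. -18.  16.  19.  22.  26.]
```

By depth, the fingertips are at deck +120, about 23 mm behind the nominal TCP, and they closed above the bar (deck +110). I'll open, go 23 mm lower and pinch again.

Emit:
send_rows(
  steps="0.75 -0.0015 0 0 0 0 0;0.75 0 0 0 0 0 0;0.75 0 0 0 0 0 0;0.75 0 0 0 0 0 0;0.75 0 0 0 0 0 0",
)

```text
time: 4.7
position: [0.5856, -0.017, 0.1688]
eef_rot: [[0.999, 0.0, -0.034], [0.034, -0.0, 0.999], [0.0, -1.0, -0.0]]
wrist_force: [-0.6, 0.4, -0.0]
width: 0.0656
```

Emit:
send_rows(
  steps="0.75 0 0.012 0 0 0 0;0.75 0 0.011 0 0 0 0;0.38 0 0 0 0 0 0;0.38 0 0 0 0 0 0;0.38 0 0 0 0 0 0",
)

```text
time: 5.2
position: [0.5857, -0.0168, 0.1459]
eef_rot: [[0.999, 0.0, -0.034], [0.034, 0.0, 0.999], [0.0, -1.0, 0.0]]
wrist_force: [0.6, 0.7, -0.3]
width: 0.0452
```

Emit:
send_rows(
  steps="0.38 0 0 0 0 0 0;0.38 0 0 0 0 0 0;0.38 0 0 0 0 0 0;0.38 0 0 0 0 0 0",
)

```text
time: 5.6
position: [0.5856, -0.0168, 0.146]
eef_rot: [[0.999, 0.0, -0.034], [0.034, 0.0, 0.999], [0.0, -1.0, 0.0]]
wrist_force: [-0.3, 0.2, -0.3]
width: 0.0354
```

```bash
cat > st.py <<'E'
from h import *
s=telemetry.read_state();R=np.array(s["eef_rot"])
F=np.array(s["wrist_force"]);print("t",s["time"],"tcp",mould(s["position"]).round(1),"F mould",np.round([F@MX,F@MY,F[2]],1),"w",s["width"],"tilt",np.degrees(np.arctan2(R[:,1]@MX,-R[2,1])).round(1))
c=grab("wrist");vv,uu=np.mgrid[100:360,240:420];uv=np.c_[uu.ravel(),vv.ravel()]
M=mould(bydepth(c,uv));ok=c["dep"][100:360,240:420].ravel()>0
import sys
def band(n,m):
    m=m&ok
    if m.sum()>3: print(n,m.sum(),np.percentile(M[m],[3,50,97],axis=0).round(1).tolist())
hsv=cv2.cvtColor(c["img"],cv2.COLOR_RGB2HSV)[100:360,240:420].reshape(-1,3)
band("brass",(hsv[:,0]>12)&(hsv[:,0]<30)&(hsv[:,1]>110)&(M[:,0]>20)&(M[:,0]<75)&(M[:,2]<40)&(M[:,2]>22)&(abs(M[:,1])<16))
band("dark mid y<12",(hsv[:,2]<75)&(abs(M[:,1])<11)&(M[:,2]>10)&(M[:,2]<125)&(M[:,0]>25)&(M[:,0]<80))
band("armL",(hsv[:,2]<75)&(abs(abs(M[:,1])-16)<4)&(M[:,2]>10)&(M[:,2]<125)&(M[:,0]>-30)&(M[:,0]<20))
band("red",((hsv[:,0]<6)|(hsv[:,0]>172))&(hsv[:,1]>160)&(abs(M[:,1])<15)&(M[:,2]>5)&(M[:,2]<130))
band("finger",(abs(abs(M[:,1])-23)<5)&(M[:,2]>5)&(M[:,2]<135)&(M[:,0]>15)&(M[:,0]<90))
if len(sys.argv)>1: save(c,sys.argv[1],crop=(200,120,520,360),s=2)
E
python3 st.py w4.png
```

```text
t 5.6 tcp [[39.2  0.5 74. ]] F mould [ 0.2  0.3 -0.3] w 0.03539489536550671 tilt 0.0
brass 242 [[30.6, -7.7, 27.1], [35.9, 0.9, 28.3], [40.6, 8.6, 29.4]]
dark mid y<12 401 [[35.5, -10.3, 11.2], [38.5, 0.1, 111.1], [40.5, 9.9, 112.5]]
armL 423 [[-26.9, -17.2, 69.0], [-0.0, 14.2, 87.3], [18.9, 18.7, 99.6]]
red 506 [[-39.0, -9.5, 95.9], [-35.9, 0.2, 103.6], [-34.7, 10.1, 107.5]]
finger 1325 [[31.5, -26.0, 99.3], [49.8, 18.2, 119.7], [50.6, 26.6, 134.2]]
```

The pinch now holds at 35.4 mm. The brass lip ends at x = 40.6, so the seat is near x ≈ 39 in wrist-camera coordinates. Next I'll plan the bar path over and behind the lip.

```bash
cat > plan.py <<'E'
import numpy as np
# way: list of (barx,barz,tilt deg); prints tool rows; tool z=+mx, tool y=down tilted to -x by tilt
def plan(way,L,g):
    P=[(np.array([x,z])+L*np.array([-np.sin(np.radians(t)),-np.cos(np.radians(t))]),t) for x,z,t in way]
    out=[]
    for (p,t),(q,u) in zip(P,P[1:]):
        s,c=np.sin(np.radians(t)),np.cos(np.radians(t));d=q-p
        out.append("%g 0 %.4f %.4f %.3f 0 0"%(g,(-s*d[0]-c*d[1])/1e3,(c*d[0]-s*d[1])/1e3,-np.radians(u-t)))
    for i in range(0,len(out),5): print(";".join(out[i:i+5]))
E
python3 - <<'E'
from plan import *
plan([(38.3,110,0),(41,106,2),(44,101,4),(47,95,6),(49,87,8),(51,79,10),(51.5,70,12),(51.5,61,14),(51.5,53,16),(51.5,46,18),(51.5,40,20)],36,.38)
E
```

```text
0.38 0 0.0040 0.0014 -0.035 0 0;0.38 0 0.0049 0.0019 -0.035 0 0;0.38 0 0.0058 0.0022 -0.035 0 0;0.38 0 0.0077 0.0016 -0.035 0 0;0.38 0 0.0076 0.0018 -0.035 0 0
0.38 0 0.0088 0.0008 -0.035 0 0;0.38 0 0.0088 0.0006 -0.035 0 0;0.38 0 0.0077 0.0007 -0.035 0 0;0.38 0 0.0067 0.0007 -0.035 0 0;0.38 0 0.0057 0.0006 -0.035 0 0
```

Emit:
send_rows(
  steps="0.38 0 0.004 0.0014 -0.035 0 0;0.38 0 0.005 0.0019 -0.035 0 0;0.38 0 0.0058 0.0022 -0.035 0 0;0.38 0 0.0077 0.0016 -0.035 0 0;0.38 0 0.0076 0.0018 -0.035 0 0",
)

```text
time: 6.15
position: [0.5855, -0.0098, 0.1153]
eef_rot: [[0.999, 0.007, -0.034], [0.034, -0.175, 0.984], [0.001, -0.985, -0.175]]
wrist_force: [-1.6, 1.8, 1.9]
width: 0.0355
```

```bash
python3 st.py w5.png
```

```text
t 6.15 tcp [[46.3  0.4 43.3]] F mould [1.9 1.6 1.9] w 0.03549127057985759 tilt -10.1
brass 295 [[31.6, -7.7, 24.9], [37.1, 0.6, 28.3], [40.7, 8.9, 29.2]]
dark mid y<12 486 [[36.0, -9.9, 11.0], [50.8, 0.6, 79.0], [53.9, 10.0, 80.9]]
armL 269 [[-5.9, -17.4, 64.3], [7.6, 14.3, 69.0], [19.0, 18.8, 72.3]]
red 126 [[-40.3, -9.0, 76.2], [-38.9, 0.3, 78.9], [-37.8, 9.6, 80.7]]
finger 3194 [[51.1, -26.3, 69.3], [67.6, 18.1, 107.5], [73.1, 26.5, 132.4]]
```

View pics/w5.png

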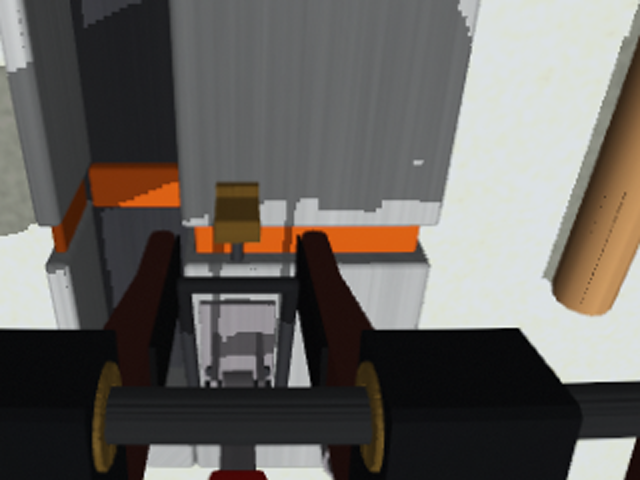

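The loop is held between the fingers, with the bar at row 285 and x ≈ 51, z ≈ 78, as commanded. The keeper at (238, 210) is clear. I'll go on down.

Emit:
send_rows(
  steps="0.38 0 0.0088 0.0008 -0.035 0 0;0.38 0 0.0088 0.0006 -0.035 0 0;0.38 0 0.0077 0.0007 -0.035 0 0;0.38 0 0.0067 0.0007 -0.035 0 0;0.38 0 0.0057 0.0006 -0.035 0 0",
)

```text
time: 6.7
position: [0.5856, -0.0162, 0.0778]
eef_rot: [[0.999, 0.012, -0.032], [0.034, -0.344, 0.939], [-0.0, -0.939, -0.344]]
wrist_force: [-1.1, 0.0, 1.7]
width: 0.0361
```

```bash
python3 st.py w6.png;  python3 - <<'E'
from plan import *
plan([(51.5,40,20),(51.5,34,20),(51.5,28,20),(51.5,23,20),(51.5,20,20)],36,.38)
E
```

```text
t 6.7 tcp [[39.8  0.5  5.8]] F mould [0.1 1.1 1.7] w 0.036074787341116354 tilt -20.1
brass 133 [[30.3, -7.8, 24.8], [33.1, 0.6, 27.9], [41.1, 9.0, 29.2]]
dark mid y<12 606 [[35.7, -9.4, 10.6], [48.5, 0.2, 37.5], [53.8, 9.8, 41.7]]
armL 225 [[-29.4, -17.3, 43.9], [12.6, 14.2, 45.5], [19.1, 18.7, 50.7]]
finger 3713 [[53.4, -26.2, 29.1], [72.3, 18.1, 68.8], [85.1, 26.3, 106.4]]
0.38 0 0.0056 0.0021 -0.000 0 0;0.38 0 0.0056 0.0021 -0.000 0 0;0.38 0 0.0047 0.0017 -0.000 0 0;0.38 0 0.0028 0.0010 -0.000 0 0
```

Emit:
send_rows(
  steps="0.38 0 0.0056 0.0021 0 0 0;0.38 0 0.0056 0.0021 0 0 0;0.38 0 0.0047 0.0017 0 0 0;0.38 0 0.0028 0.001 0 0 0;0.38 0 0 0 0 0 0",
)

```text
time: 7.25
position: [0.5854, -0.017, 0.0576]
eef_rot: [[0.999, 0.011, -0.031], [0.033, -0.343, 0.939], [-0.001, -0.939, -0.343]]
wrist_force: [-0.5, -2.3, 1.2]
width: 0.0355
```

```bash
python3 st.py w7.png
```

```text
t 7.25 tcp [[ 39.    0.8 -14.4]] F mould [-2.3  0.6  1.2] w 0.03550200372718411 tilt -20.1
brass 449 [[30.7, -7.8, 24.9], [37.9, 0.2, 28.3], [40.9, 8.8, 29.1]]
dark mid y<12 363 [[39.7, -10.4, 17.3], [50.7, -0.5, 20.7], [52.1, 10.0, 25.1]]
armL 280 [[-21.0, -17.2, 30.3], [-12.2, 14.2, 40.9], [19.3, 18.3, 44.1]]
finger 3817 [[50.6, -26.1, 9.6], [71.4, 18.2, 48.7], [85.3, 26.3, 86.8]]
```

View pics/w7.png

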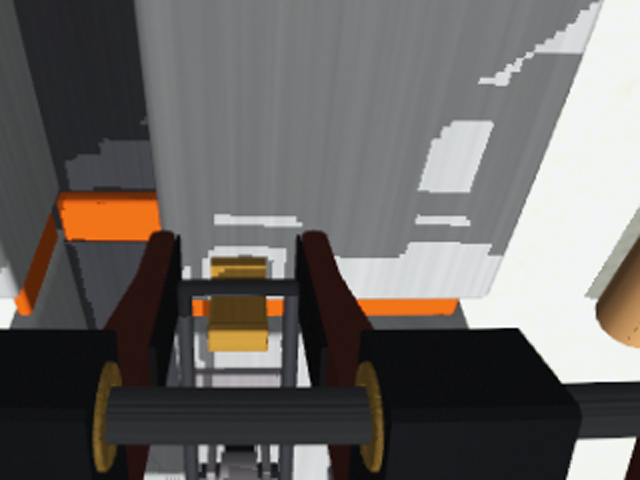

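The bar at row 287 sits behind the lip, over the keeper's foot, at z ≈ 19. The lip top is at rows 330–350. Now I'll draw back towards −x and feel for contact.

Emit:
send_rows(
  steps="0.38 0 0.0007 -0.0019 0 0 0;0.38 0 0.0007 -0.0019 0 0 0;0.38 0 0.0007 -0.0019 0 0 0;0.38 0 0 0 0 0 0",
)

```text
time: 7.7
position: [0.5857, -0.0216, 0.0578]
eef_rot: [[0.999, 0.012, -0.032], [0.034, -0.342, 0.939], [0.0, -0.94, -0.342]]
wrist_force: [-1.5, 3.0, 0.6]
width: 0.0355
```

Emit:
send_rows(
  steps="0.38 0 0.0005 -0.0014 0 0 0;0.38 0 0.0003 -0.0009 0 0 0;0.38 0 0 0 0 0 0",
)

```text
time: 8.0
position: [0.5858, -0.0248, 0.0579]
eef_rot: [[0.999, 0.012, -0.032], [0.034, -0.343, 0.939], [-0.0, -0.939, -0.343]]
wrist_force: [-1.4, 3.4, 0.1]
width: 0.0353
```

```bash
python3 st.py w8.png
```

```text
t 8.0 tcp [[ 31.3   0.6 -14.1]] F mould [3.5 1.3 0.1] w 0.03529874633238444 tilt -20.1
brass 462 [[31.7, -7.6, 24.9], [38.3, 0.6, 28.2], [40.8, 8.7, 29.2]]
dark mid y<12 365 [[39.3, -9.9, 18.0], [43.1, -0.0, 21.2], [44.3, 10.0, 25.0]]
armL 390 [[-29.0, -17.3, 27.7], [7.5, 13.9, 31.5], [19.1, 18.1, 41.9]]
finger 3870 [[44.3, -26.0, 10.0], [64.2, 18.1, 50.3], [83.4, 26.3, 90.5]]
```

Emit:
send_rows(
  steps="0.38 0 0.0003 -0.0009 0 0 0;0.38 0 0 0 0 0 0",
)

```text
time: 8.25
position: [0.5859, -0.0257, 0.0579]
eef_rot: [[0.999, 0.012, -0.032], [0.034, -0.343, 0.939], [-0.0, -0.939, -0.343]]
wrist_force: [-2.1, 2.4, -0.5]
width: 0.0359
```

Emit:
send_rows(
  steps="0.38 0 0.0003 -0.0009 0 0 0;0.38 0 0 0 0 0 0",
)

```text
time: 8.45
position: [0.5859, -0.0265, 0.058]
eef_rot: [[0.999, 0.012, -0.032], [0.034, -0.343, 0.939], [0.0, -0.939, -0.343]]
wrist_force: [-1.7, 2.7, -0.2]
width: 0.0355
```

Emit:
send_rows(
  steps="0.38 0 0.0003 -0.0009 0 0 0;0.38 0 0 0 0 0 0",
)

```text
time: 8.65
position: [0.5859, -0.0274, 0.0579]
eef_rot: [[0.999, 0.012, -0.032], [0.034, -0.343, 0.939], [-0.0, -0.939, -0.343]]
wrist_force: [-1.5, 4.1, -1.7]
width: 0.0357
```

Emit:
send_rows(
  steps="0.38 0 0.0002 -0.0005 0 0 0;0.38 0 0 0 0 0 0",
)

```text
time: 8.85
position: [0.5859, -0.0274, 0.0579]
eef_rot: [[0.999, 0.012, -0.032], [0.034, -0.342, 0.939], [0.0, -0.94, -0.342]]
wrist_force: [-1.0, 4.2, -0.5]
width: 0.0355
```

Emit:
send_rows(
  steps="0.38 0 0.0002 -0.0005 0 0 0;0.38 0 0 0 0 0 0",
)

```text
time: 9.05
position: [0.586, -0.0275, 0.058]
eef_rot: [[0.999, 0.012, -0.032], [0.035, -0.342, 0.939], [0.0, -0.94, -0.342]]
wrist_force: [-2.3, 6.2, 0.2]
width: 0.0356
```

Emit:
send_rows(
  steps="0.38 0 0.0002 -0.0005 0 0 0;0.38 0 0 0 0 0 0",
)

```text
time: 9.25
position: [0.586, -0.0275, 0.0579]
eef_rot: [[0.999, 0.012, -0.033], [0.035, -0.341, 0.939], [0.0, -0.94, -0.341]]
wrist_force: [-2.3, 7.1, 1.0]
width: 0.0356
```

```bash
python3 st.py w9.png
```

```text
t 9.25 tcp [[ 28.5   0.6 -14.1]] F mould [7.2 2.  1. ] w 0.03559953690458683 tilt -20.0
brass 492 [[30.5, -7.9, 25.1], [37.5, 0.5, 28.2], [40.9, 8.6, 29.1]]
dark mid y<12 377 [[36.2, -9.9, 18.1], [40.2, 0.6, 21.1], [41.6, 10.3, 25.1]]
armL 373 [[-28.9, -17.3, 26.2], [8.6, -13.1, 29.4], [19.4, 17.9, 39.1]]
finger 4004 [[42.2, -26.0, 10.0], [61.5, 18.1, 51.1], [86.4, 26.3, 92.3]]
```

Contact found: the bar stopped at x ≈ 40.5 while the force rose from about 3 N (drag) to 7 N, and the half did not move. I'll ease the preload and release.

Emit:
send_rows(
  steps="0.38 0 -0.0003 0.0008 0 0 0;0.55 0 0 0 0 0 0;0.55 0 0 0 0 0 0;0.55 0 0 0 0 0 0;0.55 0 0 0 0 0 0",
)

```text
time: 9.8
position: [0.5862, -0.0289, 0.0581]
eef_rot: [[0.999, 0.012, -0.031], [0.033, -0.343, 0.939], [0.0, -0.939, -0.344]]
wrist_force: [-0.7, -0.3, 1.0]
width: 0.0486
```

```bash
python3 st.py w10.png
```

```text
t 9.8 tcp [[ 27.2   0.4 -13.9]] F mould [-0.2  0.7  1. ] w 0.04863995680020943 tilt -20.1
brass 470 [[31.2, -8.0, 25.3], [37.5, 0.4, 28.2], [40.8, 8.8, 29.1]]
dark mid y<12 389 [[35.7, -10.0, 14.0], [39.9, 0.4, 21.1], [41.7, 10.3, 22.5]]
armL 379 [[-29.1, -17.3, 26.3], [8.5, -13.1, 29.4], [19.2, 18.0, 39.1]]
finger 3786 [[33.3, -27.3, 11.4], [57.4, -24.0, 53.7], [88.5, 27.3, 92.1]]
```

View pics/w10.png

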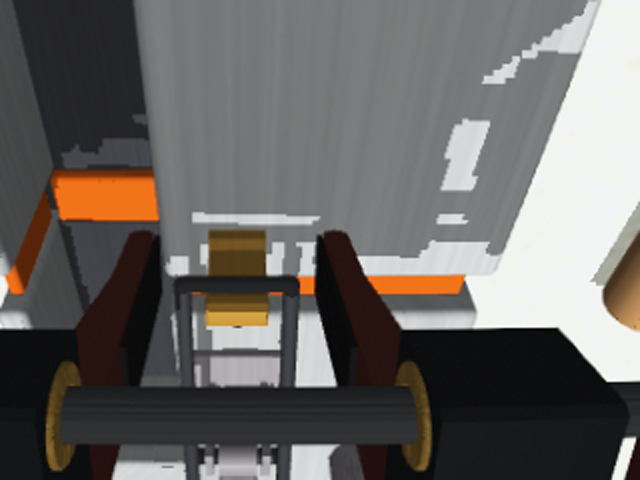

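The gripper is released. The bar at row 285 sits in the hook under the lip (bright lip top at rows 308–325) with x unchanged. Now I'll retreat along the tool axis, shut the fingers and look at the lever.

Emit:
send_rows(
  steps="0.55 0 -0.02 0 0 0 0;0.55 0 -0.03 0 0 0 0;0.55 0 -0.04 0 0 0 0;0 0 -0.04 0 0 0 0;0 0 0 -0.03 0 0 0",
)

```text
time: 10.35
position: [0.5876, -0.0046, 0.1945]
eef_rot: [[0.999, 0.02, -0.038], [0.043, -0.338, 0.94], [0.006, -0.941, -0.338]]
wrist_force: [0.8, 0.4, -0.2]
width: 0.0356
```

Emit:
send_rows(
  steps="0 0 0 -0.02 0 0 0;0 0 0 0 0 0 0;0 0 0 0 0 0 0;0 0 0 0 0 0 0",
)

```text
time: 10.75
position: [0.5858, -0.0294, 0.1966]
eef_rot: [[0.999, 0.011, -0.033], [0.035, -0.342, 0.939], [-0.001, -0.94, -0.342]]
wrist_force: [-0.7, -0.5, -0.7]
width: 0.0039
```

```bash
python3 st.py w11.png; python3 - <<'E'
from h import *
c=grab("side");save(c,"s11.png",crop=(260,130,440,265),s=4.4)
c=grab("wrist");vv,uu=np.mgrid[0:400,200:440];uv=np.c_[uu.ravel(),vv.ravel()]
M=mould(bydepth(c,uv));ok=c["dep"][:,200:440].ravel()>0
m=ok&(abs(M[:,1])<9)&(M[:,2]>30)&(M[:,0]<-40)&(M[:,0]>-110)&(M[:,2]<115)
for t in range(-110,-40,5):
    k=m&(M[:,0]>=t)&(M[:,0]<t+5)
    if k.sum(): print(t,k.sum(),np.percentile(M[k],[5,50,95],axis=0).round().tolist())
p=mould(c["s"]["position"])[0];print(p)
m=ok&(abs(M[:,1])<20)&(abs(M[:,0]-p[0])<60)&(M[:,2]>p[2]-5)&(M[:,2]<p[2]+80)
q=M[m];t=np.radians(20);u=(q[:,0]-p[0])*np.sin(t)+(q[:,2]-p[2])*np.cos(t);print("tip behind TCP",np.percentile(u,[.2,1,5]),q[u<np.percentile(u,3)].mean(0))
E
```

```text
t 10.75 tcp [[ 26.7   0.8 124.6]] F mould [-0.5  0.8 -0.7] w 0.003932772784392493 tilt -20.0
brass 207 [[30.6, -8.2, 26.2], [36.2, 0.3, 28.1], [40.7, 8.8, 29.3]]
dark mid y<12 143 [[30.9, -9.9, 18.9], [40.4, 0.3, 21.8], [41.7, 10.6, 28.3]]
armL 425 [[-28.6, -17.5, 26.1], [-2.9, -13.2, 32.0], [18.9, 18.2, 39.1]]
red 185 [[-85.6, -1.8, 72.9], [-77.7, 0.3, 85.8], [-69.5, 3.4, 96.7]]
finger 31 [[16.3, 18.0, 20.1], [25.8, 18.7, 23.6], [40.1, 19.1, 27.1]]
-55 64 [[-54.0, -5.0, 38.0], [-52.0, 0.0, 41.0], [-50.0, 7.0, 44.0]]
-50 78 [[-50.0, -8.0, 32.0], [-48.0, 0.0, 37.0], [-45.0, 7.0, 40.0]]
-45 87 [[-45.0, -8.0, 30.0], [-42.0, 0.0, 34.0], [-40.0, 7.0, 36.0]]
[ 26.70625498   0.73891826 124.5661556 ]
tip behind TCP [23.20922738 24.69352976 28.75122093] [ 45.34035704   0.27426856 144.46567919]
```

View pics/s11.png

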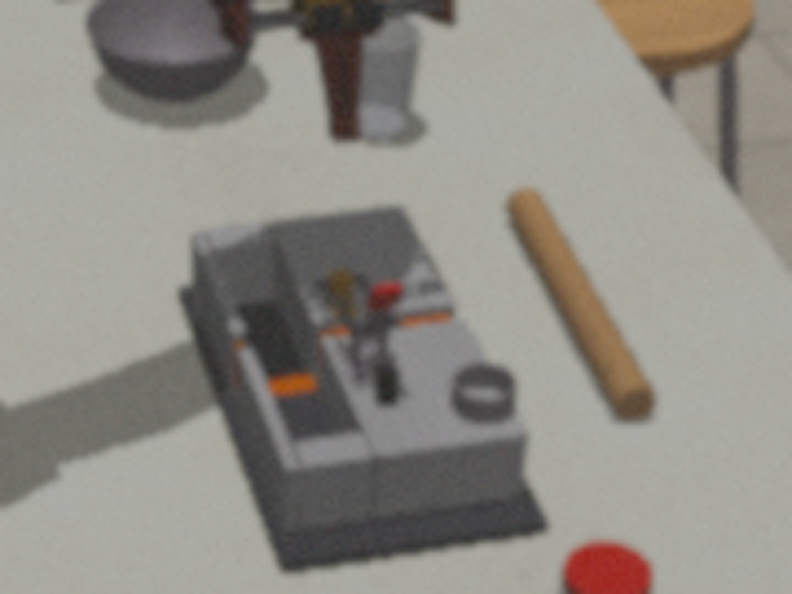

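The side view shows the loop hooked on the keeper at (342, 285), the red lever leaning back at (387, 293), and the cutter and rolling pin undisturbed. By depth the lever is at about 0.98 rad. I'll plan the push on the pad.

```bash
python3 - <<'E'
from plan import *
def tip(th,r=62):
    d=np.array([-np.cos(th),np.sin(th)]);n=np.array([np.sin(th),np.cos(th)])
    p=np.array([-47,30.5])+r*d+5*n+np.array([9.4,-3.4]);return (*p.round(1),20)
a=(34.6,146.2,20);b=tip(1.15)
print(b);w=[tuple(np.array(a)+(np.array(b)-a)*k/4) for k in range(5)];plan(w,23,0)
t=[tip(x) for x in np.arange(1.15,.14,-.1)];print(t);plan(t,23,0)
E
```

```text
(np.float64(-58.4), np.float64(85.7), 20)
0 0 0.0222 -0.0167 -0.000 0 0;0 0 0.0222 -0.0167 -0.000 0 0;0 0 0.0222 -0.0167 -0.000 0 0;0 0 0.0222 -0.0167 -0.000 0 0
[(np.float64(-58.4), np.float64(85.7), 20), (np.float64(-64.1), np.float64(83.4), 20), (np.float64(-69.6), np.float64(80.4), 20), (np.float64(-74.8), np.float64(77.0), 20), (np.float64(-79.6), np.float64(73.0), 20), (np.float64(-83.9), np.float64(68.6), 20), (np.float64(-87.8), np.float64(63.8), 20), (np.float64(-91.3), np.float64(58.6), 20), (np.float64(-94.1), np.float64(53.1), 20), (np.float64(-96.4), np.float64(47.3), 20), (np.float64(-98.2), np.float64(41.3), 20)]
0 0 0.0041 -0.0046 -0.000 0 0;0 0 0.0047 -0.0041 -0.000 0 0;0 0 0.0050 -0.0037 -0.000 0 0;0 0 0.0054 -0.0031 -0.000 0 0;0 0 0.0056 -0.0025 -0.000 0 0
0 0 0.0058 -0.0020 -0.000 0 0;0 0 0.0061 -0.0015 -0.000 0 0;0 0 0.0061 -0.0008 -0.000 0 0;0 0 0.0062 -0.0002 -0.000 0 0;0 0 0.0063 0.0004 -0.000 0 0
```

Emit:
send_rows(
  steps="0 0 0.0222 -0.0167 0 0 0;0 0 0.0222 -0.0167 0 0 0;0 0 0.0222 -0.0167 0 0 0;0 0 0.0222 -0.0167 0 0 0;0 0 0 0 0 0 0",
)

```text
time: 11.4
position: [0.5873, -0.1274, 0.1344]
eef_rot: [[1.0, 0.006, -0.029], [0.03, -0.344, 0.938], [-0.004, -0.939, -0.345]]
wrist_force: [0.3, -1.6, -0.7]
width: 0.0005
```

Emit:
send_rows(
  steps="0 0 0.0041 -0.0046 0 0 0;0 0 0.0047 -0.0041 0 0 0;0 0 0.005 -0.0037 0 0 0;0 0 0.0054 -0.0031 0 0 0",
)

```text
time: 11.8
position: [0.5906, -0.1438, 0.1242]
eef_rot: [[0.999, 0.013, -0.033], [0.036, -0.342, 0.939], [0.001, -0.94, -0.342]]
wrist_force: [1.1, 2.1, 1.7]
width: 0.0005
```

```bash
python3 st.py w12.png
```

```text
t 11.8 tcp [[-87.9   0.3  52.2]] F mould [ 2.  -1.2  1.7] w 0.0004969728429616423 tilt -20.0
armL 832 [[-29.1, -17.3, 29.0], [-14.5, 14.3, 32.5], [-1.5, 18.9, 35.9]]
red 1387 [[-67.9, -10.3, 75.1], [-57.5, -0.2, 104.0], [-51.7, 9.9, 119.2]]
```

Emit:
send_rows(
  steps="0 0 0.0056 -0.0025 0 0 0;0 0 0.0058 -0.002 0 0 0",
)

```text
time: 12.05
position: [0.5905, -0.1531, 0.1147]
eef_rot: [[0.999, 0.012, -0.032], [0.034, -0.343, 0.939], [0.001, -0.939, -0.343]]
wrist_force: [0.2, 2.1, 0.1]
width: 0.0004
```

```bash
python3 st.py w13.png;python3 - <<'E'
from h import *
c=grab("side");save(c,"s13.png",crop=(260,130,440,265),s=3.3)
a=cv2.imread("pics/w13.png");b=cv2.imread("pics/s13.png");b=cv2.resize(b,(600,480));cv2.imwrite("pics/m13.png",cv2.resize(np.hstack([a,b]),None,fx=.64,fy=.64,interpolation=cv2.INTER_AREA))
E
```

```text
t 12.05 tcp [[-97.1   0.8  42.7]] F mould [ 2.1 -0.3  0.1] w 0.0004451654969929151 tilt -20.1
armL 728 [[-29.4, -17.4, 28.2], [-17.8, -12.8, 30.9], [-7.5, 18.9, 33.6]]
red 1203 [[-77.2, -9.7, 65.5], [-66.6, 0.2, 94.9], [-61.1, 10.1, 109.5]]
```

View pics/m13.png

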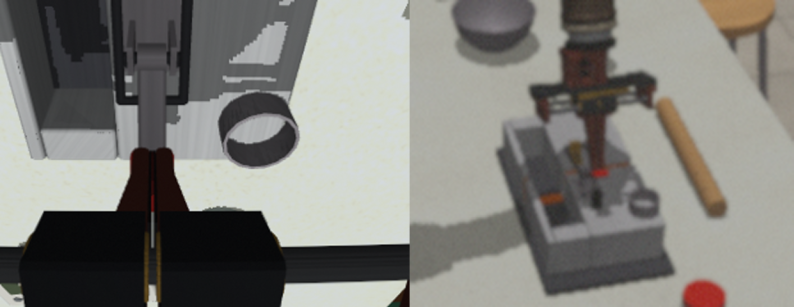

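The fingers bear on the pad at (152, 170), and the cutter at (258, 130) is clear. I'll check that the half is following and the loop is still hooked.

```bash
sed -i 's/np.mgrid\[100:360,240:420\]/np.mgrid[0:360,200:440]/; s/\[100:360,240:420\]/[0:360,200:440]/g' st.py; python3 st.py w14.png; python3 - <<'E'
from h import *
c=grab("wrist");cv2.imwrite("pics/w14b.png",cv2.resize(c["img"][0:160,220:420,::-1],None,fx=3.5,fy=3.5,interpolation=cv2.INTER_CUBIC))
E
```

```text
t 12.15 tcp [[-98.    1.5  42.1]] F mould [0.1 0.  0.3] w 0.000568331371387908 tilt -20.1
brass 929 [[27.1, -7.7, 26.6], [32.2, 0.7, 28.5], [36.9, 8.9, 29.8]]
dark mid y<12 219 [[27.0, -10.9, 19.7], [36.8, -1.7, 21.9], [37.5, 10.8, 28.5]]
armL 1754 [[-28.2, -17.4, 24.0], [-2.8, -12.9, 28.0], [18.8, 18.7, 32.7]]
red 1253 [[-78.8, -9.5, 63.1], [-67.6, 0.8, 93.8], [-61.8, 10.7, 109.0]]
finger 97 [[15.6, 18.0, 21.1], [26.4, 18.5, 22.9], [36.1, 19.1, 25.7]]
```

The keeper has moved from 30.6 to 27.1, so the half is being drawn in by the latch and the loop is still hooked. I'll continue.

Emit:
send_rows(
  steps="0 0 0.006 -0.0015 0 0 0;0 0 0.006 -0.0008 0 0 0",
)

```text
time: 12.45
position: [0.5907, -0.1594, 0.1042]
eef_rot: [[0.999, 0.012, -0.032], [0.034, -0.343, 0.939], [0.001, -0.939, -0.343]]
wrist_force: [0.8, 1.1, 0.2]
width: 0.0005
```

Emit:
send_rows(
  steps="0 0 0.004 -0.0002 0 0 0;0 0 0 0 0 0 0",
)

```text
time: 12.65
position: [0.5899, -0.1613, 0.0998]
eef_rot: [[0.999, 0.01, -0.032], [0.033, -0.343, 0.939], [-0.001, -0.939, -0.343]]
wrist_force: [-0.4, -0.3, 0.5]
width: 0.0005
```

```bash
python3 st.py w15.png
```

```text
t 12.65 tcp [[-105.4    1.7   27.8]] F mould [-0.3  0.4  0.5] w 0.00045587261828785924 tilt -20.1
brass 587 [[27.0, -7.6, 27.1], [29.5, 0.4, 28.5], [31.8, 8.9, 29.9]]
dark mid y<12 20 [[25.1, -1.2, 12.1], [25.4, 0.9, 13.6], [25.6, 3.0, 15.3]]
armL 2089 [[-28.1, -17.3, 23.0], [-2.0, -12.9, 25.8], [18.8, 18.7, 29.2]]
red 1147 [[-86.4, -9.7, 48.7], [-75.1, 0.9, 79.6], [-69.2, 10.7, 94.8]]
finger 91 [[15.9, 18.1, 21.0], [24.0, 18.6, 22.7], [31.3, 19.2, 23.9]]
```

Emit:
send_rows(
  steps="0 0 0.003 0 0 0 0;0 0 0 0 0 0 0",
)

```text
time: 12.9
position: [0.5903, -0.1619, 0.0975]
eef_rot: [[0.999, 0.011, -0.032], [0.034, -0.343, 0.939], [-0.001, -0.939, -0.343]]
wrist_force: [0.1, -0.1, -0.4]
width: 0.0002
```

Emit:
send_rows(
  steps="0 0 0.003 0 0 0 0;0 0 0 0 0 0 0",
)

```text
time: 13.1
position: [0.5904, -0.1629, 0.0947]
eef_rot: [[0.999, 0.011, -0.032], [0.034, -0.343, 0.939], [-0.0, -0.939, -0.343]]
wrist_force: [-0.6, 0.2, 0.1]
width: 0.0006
```

```bash
python3 st.py w16.png; python3 - <<'E'
from h import *
c=grab("side")
vv,uu=np.mgrid[150:265,260:440];uv=np.c_[uu.ravel(),vv.ravel()]
M=mould(bydepth(c,uv));hsv=cv2.cvtColor(c["img"],cv2.COLOR_RGB2HSV)[150:265,260:440].reshape(-1,3)
m=((hsv[:,0]<6)|(hsv[:,0]>172))&(hsv[:,1]>150)&(hsv[:,2]>90)
print(uv[m].mean(0),m.sum(),np.percentile(M[m],[5,50,95],axis=0).round(1).tolist())
E
```

```text
t 13.1 tcp [[-107.     1.2   22.7]] F mould [0.2 0.6 0.1] w 0.000644992148119649 tilt -20.1
brass 436 [[27.2, -7.7, 27.0], [28.8, 0.7, 28.4], [30.4, 9.0, 29.8]]
dark mid y<12 41 [[25.0, -1.8, 12.4], [25.6, 0.5, 14.3], [27.2, 2.8, 28.8]]
armL 2208 [[-28.2, -17.4, 22.3], [-1.8, -12.9, 24.9], [18.8, 18.6, 27.4]]
red 1120 [[-88.4, -9.5, 42.5], [-76.9, 0.6, 73.4], [-70.8, 10.4, 89.7]]
finger 87 [[15.6, 18.0, 21.1], [23.1, 18.5, 22.5], [29.9, 19.2, 24.0]]
[389.46601942 252.10194175] 206 [[-353.3, -95.2, 23.7], [-332.4, -71.6, 27.6], [-106.8, 7.0, 40.9]]
```

Force is zero and the arms lie low, so it may have snapped. I'll back off and look.

Emit:
send_rows(
  steps="0 0 -0.02 0 0 0 0;0 0 -0.04 0.01 0 0 0;0 0 -0.05 0.02 0 0 0;0 0 -0.03 0.03 0 0 0;0 0 0 0 0 0 0",
)

```text
time: 13.7
position: [0.589, -0.0539, 0.2064]
eef_rot: [[0.999, 0.02, -0.037], [0.042, -0.339, 0.94], [0.006, -0.941, -0.339]]
wrist_force: [-0.0, 0.2, -0.1]
width: 0.0005
```

```bash
python3 st.py w17.png; python3 - <<'E'
from h import *
c=grab("wrist");save(c,"w17f.png",s=1.25)
vv,uu=np.mgrid[0:400,200:440];uv=np.c_[uu.ravel(),vv.ravel()]
M=mould(bydepth(c,uv));hsv=cv2.cvtColor(c["img"],cv2.COLOR_RGB2HSV)[:,200:440].reshape(-1,3)
ok=c["dep"][:,200:440].ravel()>0
for t in range(-130,-40,6):
    k=ok&(M[:,0]>=t)&(M[:,0]<t+6)&(abs(M[:,1])<6)&(M[:,2]<70)
    if k.sum(): print(t,np.percentile(M[k][:,2],[5,50,95]).round(1))
m=(hsv[:,0]>3)&(hsv[:,0]<14)&(hsv[:,1]>180)&ok&(abs(M[:,2])<12)&(abs(M[:,1])<90)&(M[:,1]<0)
print("orange",m.sum(),np.percentile(M[m],[2,50,98],axis=0).round(1).tolist())
E
```

```text
t 13.7 tcp [[  2.   -1.5 134.4]] F mould [ 0.2  0.  -0.1] w 0.0004979130557698917 tilt -19.8
brass 223 [[28.0, -8.1, 22.6], [33.5, 0.2, 28.6], [37.4, 8.6, 29.8]]
dark mid y<12 111 [[28.3, -10.1, 20.4], [37.0, 0.2, 22.7], [38.1, 10.5, 28.8]]
armL 393 [[-28.2, -17.4, 21.7], [-2.4, -12.8, 23.7], [18.6, 18.5, 25.6]]
red 40 [[-96.9, -9.1, 31.2], [-94.7, -2.2, 33.3], [-93.5, 9.4, 34.6]]
finger 30 [[16.5, 18.1, 20.5], [30.8, 18.5, 22.4], [37.0, 19.2, 23.6]]
-100 [32.3 34.  35.1]
-94 [31.8 32.5 34.1]
-88 [31.7 32.6 33.2]
-82 [31.7 32.5 32.9]
-76 [31.6 32.6 33.1]
-70 [31.7 32.4 33.1]
-64 [16.9 32.3 33.1]
-58 [ 2.7  4.5 34.1]
-52 [ 2.9  4.1 36.8]
-46 [ 3.  32.2 36.5]
orange 776 [[-1.9, -81.8, -11.0], [4.7, -47.6, -9.6], [11.2, -3.8, -8.1]]
```

View pics/w17f.png

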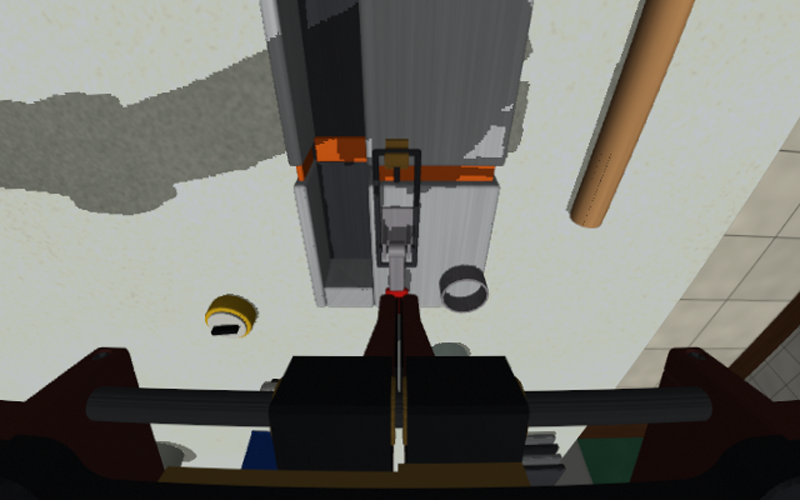

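The picture shows the lever lying flat: its top is level at deck +32.5 along its whole length, and the red pad at (398, 293) is clear beneath the raised fingers. The loop bar at (398, 152) is under the keeper's lip, the orange gap is reduced, and the cutter at (465, 288) is in place. I'll hand in.

```bash
python3 st.py; python3 -c "
from plant import order;print(order.finish_job())"
```

```text
t 13.8 tcp [[ -4.2   0.3 131.6]] F mould [-0.6 -0.6 -0.2] w 0.0004306267664941555 tilt -20.1
brass 230 [[27.4, -7.6, 26.4], [32.9, 0.6, 28.5], [37.5, 8.7, 29.8]]
dark mid y<12 151 [[27.3, -10.4, 20.0], [37.0, 0.6, 22.9], [38.1, 10.6, 29.3]]
armL 424 [[-28.3, -17.4, 21.8], [-1.8, -12.9, 23.7], [18.7, 18.4, 25.7]]
red 86 [[-100.5, -9.8, 31.3], [-96.4, -0.5, 34.1], [-93.7, 10.0, 35.1]]
finger 30 [[17.1, 18.0, 20.7], [29.7, 18.5, 22.3], [36.3, 19.2, 23.6]]
the job is handed in; nothing more can be done
None
```

The mould is latched and the job is handed in at about 14 s on the robot's clock; `finish_job` gives no verdict.

**What I did:** I pinched the loop and carried its bar over and down behind the keeper. I then drew it back until the force rose from about 3 N of drag to 7 N, with the half still in place. After releasing the loop, I pushed the red lever over with shut fingers, and it snapped down on its own with the force reading near zero.

**Last checks:**
- **Lever:** it lies flat, its top level at 32.5 mm above the deck (33 expected).
- **Loop:** the bar is still under the lip.
- **Half:** it is held about 3.3 mm further in, so the gap is about 17 mm. That is at the upper end of the stated range, because the keeper's screw is set almost fully towards the lever.
- **Robot:** it was clear of everything, with about zero force.
- **Bystanders:** those in the last view (cutter, rolling pin, timer) look unmoved by eye; I did not measure them, and I did not re-check the others after the final lift.

**What failed or disagreed:**
- The first pinch closed above the bar, because the real fingertips sit about 23 mm behind the stated tool point. I corrected this by depth and pinched again.
- Wrist-camera positions along the mould were about 2 mm off the overhead camera's, so I worked in the wrist camera's frame.

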